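# Kit the repair tray at the electronics bench

### The job

Kit the repair tray: pick up the big capacitor, the long heat sink, the transformer and the relay from the mat and set each one gently (not dropped), upright, fully down in the recess of its own matching foam nest in the tray. The small capacitor and the short heat sink belong to another job: leave them standing where they are on the mat.

Things in the scene. Friction and masses are not known exactly. Their poses are not given: they have to be found in the camera images.
- capacitor_big: The bigger of two can capacitors: upright dark cylinder with an aluminium top, diameter 35 mm, height 50 mm, about 70 g. Stands loose and upright on the grey mat (upper face 3 mm above the table). Origin: centre of its underside; z up.
- capacitor_small: The smaller can capacitor, a look-alike to be left alone: same look, diameter 22 mm, height 30 mm. Stands loose and upright on the grey mat (upper face 3 mm above the table). Origin: centre of its underside; z up.
- heatsink_long: The longer of two finned aluminium heat sinks: block 60 mm long (its x) by 26 mm wide (its y), 40 mm high, fins upward and running along x, outer sides flat; about 90 g. Stands loose and upright on the grey mat (upper face 3 mm above the table). Origin: centre of its underside; z up.
- heatsink_short: The shorter finned heat sink, a look-alike to be left alone: 28 mm long (its x) by 26 mm wide (its y), 30 mm high. Stands loose and upright on the grey mat (upper face 3 mm above the table). Origin: centre of its underside; z up.
- transformer: Small mains transformer: dark steel core 48 mm (its x) by 22 mm (its y), 44 mm high, with a yellowish winding with a copper band that bulges out through both sides, 34 mm (x) by 40 mm (y), from 4 to 38 mm above the underside; about 260 g. Can be gripped across the 40 mm winding. Stands loose and upright on the grey mat (upper face 3 mm above the table). Origin: centre of its underside; z up.
- relay: Plug-in relay with a pale see-through case over a copper coil, black base and a small white tab (12 x 8 mm, 4 mm high) on top: 36 mm (its x) by 28 mm (its y), 52 mm high without the tab; about 80 g. Stands loose and upright on the grey mat (upper face 3 mm above the table). Origin: centre of its underside; z up.
- nest_capacitor: One of four dark foam pads (100 mm along x, 86 mm along y, 12 mm thick), fixed two by two, 104 and 90 mm apart, in a low tray no higher than the pads; their places vary. In its middle a round (50 mm diameter) recess, 6 mm deep, grey floor, for the big capacitor. Origin: centre of its underside, 3 mm above the table; recess floor at z = 6 mm, upper face at z = 12 mm in its frame; z up.
- nest_heatsink: One of four dark foam pads (100 mm along x, 86 mm along y, 12 mm thick), fixed two by two, 104 and 90 mm apart, in a low tray no higher than the pads; their places vary. In its middle a long narrow rectangular (76 mm along x by 40 mm along y) recess, 6 mm deep, grey floor, for the long heat sink. Origin: centre of its underside, 3 mm above the table; recess floor at z = 6 mm, upper face at z = 12 mm in its frame; z up.
- nest_transformer: One of four dark foam pads (100 mm along x, 86 mm along y, 12 mm thick), fixed two by two, 104 and 90 mm apart, in a low tray no higher than the pads; their places vary. In its middle a large rectangular (62 mm along x by 54 mm along y) recess, 6 mm deep, grey floor, for the transformer. Origin: centre of its underside, 3 mm above the table; recess floor at z = 6 mm, upper face at z = 12 mm in its frame; z up.
- nest_relay: One of four dark foam pads (100 mm along x, 86 mm along y, 12 mm thick), fixed two by two, 104 and 90 mm apart, in a low tray no higher than the pads; their places vary. In its middle a small rectangular (50 mm along x by 42 mm along y) recess, 6 mm deep, grey floor, for the relay. Origin: centre of its underside, 3 mm above the table; recess floor at z = 6 mm, upper face at z = 12 mm in its frame; z up.

How it is judged:
By the outcome, as a careful person would: the job done as asked, in the order asked, and still so for the second after the job is handed in, with the robot touching nothing.
It also fails if it takes over 112 s, if anything falls off the work surface, if the arm or the gripper's body presses on something with over 40 N, if the wrist force passes 120 N, or if a joint passes its speed limit or range.

### The arm

A 6-joint arm with a two-finger parallel gripper is mounted at the origin on the work surface. World frame = base frame: x ahead of the robot, y to its left, z up, the work surface at z = 0. Lengths are in m, angles in rad, forces in N, time in s.
With the tool pointing down it reaches from about 0.3 to 0.85 m from the base axis. Payload 4.2 kg.
Tool frame: the origin (TCP) lies at the very end of the fingers, on their centre line; the grasp point (between the pads) lies 19 mm behind it; z points along the fingers, y is the direction in which the jaws open and shut (so a half turn about z gives the same grasp; the last joint's range is limited). The gripper opens to 91 mm and grips with 3 to 60 N. Pads are 32 mm wide; open, the fingers measure 118 mm over their backs; the gripper's body (76 mm by 178 mm) begins 60 mm behind the grasp point.
Start: joints at [-1.164, 0.32, 1.565, -0, 1.257, -0.02], TCP at [0.238, -0.523, 0.214] pointing down, gripper open.
Joint ranges: [-3.11, 3.11], [-0.84, 2.01], [0.21, 2.61], [-1.34, 4.49], [0.05, 2.63], [-2.56, 2.56]. Speed limits (rad/s): [2.57, 2.57, 3.14, 3.14, 3.14, 3.14].

### API

Orientations are given as a unit quaternion [w, x, y, z].
In Python, from station import arm gives the robot as it stands.
- The arm moves only by the tool arm_command, never from a script. Its argument "plan" is a list of rows, each a list of 5 numbers: the shift along the tool's x, y, z in m, then the turn about the tool's z in rad, then the gripper's target within -1 to 1 (shut at 1, half-way at 0, fully open at -1). A call has 1 to 20 rows; each row shifts and turns the commanded pose from where the row before left it, along the tool's axes as they then stand; what a row does not reach is not made up. A row lasts 1/8 s, in which the tool goes at most 62.5 mm and 10.7 degrees, less where a joint would pass 70% of its speed; a pose out of reach is approached as far as the arm can. A call with a gripper value outside its range is refused whole. The fingers move at their own pace and stop on an object; "force" is the grip in N (left out, the last holds). Time passes only in rows, so rows that do not move let the fingers close. It gives the time, the measured TCP pose, the force and the opening at its end, in the units of the state.
- arm.observe(): the state, without advancing time (a new reading comes with each control period).
- arm.grab_frame(name): name is "scene" or "top"; returns a dict with "color" (480x640x3 uint8, blue, green, red), "fx", "fy", "cx", "cy" (pixels), "R" (3x3) and "t" (3): a world point X has camera coordinates R X + t. Camera axes: x right, y down, z forward; pixel columns grow to the right and rows downward; lengths in m; the calibration is good to about 2 mm. A picture is of the moment at which its call begins. There is no depth.
- arm.sign_off(): hands the job in, once; it reports no verdict.
Trained networks look in a picture, given as the dict that the camera call returned (one of the last four; its "shot" number tells which), for a name from the list of things; names that differ only in an ending like _2 or _b are one class to them, and where a whole thing is asked for, a point or a joint stands for the part that bears it (a point fixed in the world has none). Each returns a list of dicts, best first, with "score" (0 to 1); they miss things now and then, are a little off and sometimes report something else, mostly with a low value. They report only what shows in the picture. A call takes as long as a camera call.
- arm.masks_of(target, picture): "pixels" (480x640 bool, what is visible of it) and "rect" ([centre column, centre row, width, height] in pixels, round what is visible of it).
- arm.place_of(target, picture): "uv" ([column, row] in pixels: a listed point, or the origin of a listed thing).
The state is a dict: "t": time; "qpos": joint angles; "qvel": joint speeds; "effort": joint torques, N m; "eef_pos": TCP position; "ee_rot": TCP orientation; "wrist_force": force on the tool from outside, world axes, zero at the start; "torque": the same for the moment, N m; "finger_gap": finger opening in m.
Only numpy, scipy, OpenCV 4.12 (cv2) and the standard library are available. Lean on these libraries where they do the work, as an engineer would, in place of code of your own. Each camera call takes 0.05 s, during which the arm holds its last target. There are 200 camera calls.

## Working session

There is one attempt and no reset: what is moved stays moved. The work goes in short steps, Python scripts to look and compute and a tool call to move; the robot and the scene stay as the last step left them, time stands still between calls to the robot, and variables do not carry over. Pictures are saved under pics/ and viewed, about 12 in all and at most 16, crops included, and the job is handed in when it is done.

Besides the shell and the picture viewer there is one more tool, called after "Emit:" as name(argument=value, ...), one argument or row to a line, values as JSON. arm_command: Moves the arm, as the interface text tells. Its arguments: {"type":"object","properties":{"plan":{"type":"array"},"force":{"type":"number"}},"required":["plan"]}

```bash
mkdir -p pics; ls; python3 - <<'E'
from station import arm
import cv2
s=arm.observe(); print(s)
for n in("top","scene"):
    p=arm.grab_frame(n); cv2.imwrite(f"pics/{n}0.png",p["color"]); print(n,p["fx"],p["fy"],p["cx"],p["cy"],p["R"],p["t"])
E
```

```text
pics
{'t': 0.0, 'qpos': array([-1.16397988e+00,  3.20318092e-01,  1.56568871e+00, -5.30044418e-07,
        1.25739452e+00, -2.00280747e-02]), 'qvel': array([ 1.67006598e-03, -6.54057963e-04, -1.95884144e-03,  4.01409763e-04,
        1.12163610e-03, -1.30179141e-05]), 'effort': array([-2.33485280e-04, -4.12454188e+01, -2.31973690e+01,  7.27198203e-02,
        4.53135360e-02, -1.41114838e-04]), 'eef_pos': array([ 0.23783416, -0.52294672,  0.21310148]), 'ee_rot': array([-8.87429746e-04,  9.77311368e-01,  2.11805743e-01, -1.74052734e-04]), 'wrist_force': array([-0.40689155,  0.588441  , -0.76140605]), 'torque': array([ 0.03908392, -0.00033506, -0.02038808]), 'finger_gap': 0.0914583525533826}
top 518.451328810566 518.451328810566 316.31639026759626 236.32716432037142 [[ 0.00711527 -0.99923219  0.03852794]
 [-0.98850846 -0.01284639 -0.15061869]
 [ 0.15099799 -0.0370135  -0.98784088]] [-0.01177566  0.54046852  0.84934562]
scene 514.779570562687 514.779570562687 317.7597711941441 240.08965799304366 [[-0.11764127  0.99304377 -0.00496107]
 [ 0.56779123  0.06316328 -0.82074571]
 [-0.81472305 -0.09937042 -0.57127215]] [ 0.04209555 -0.28077487  1.31875495]
```

View pics/top0.png

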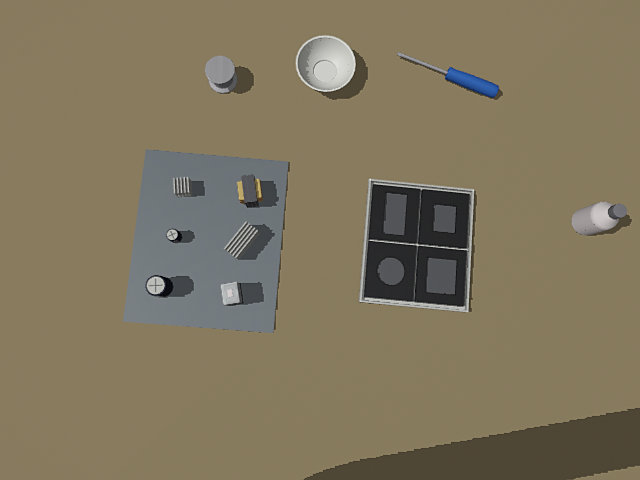

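View pics/scene0.png

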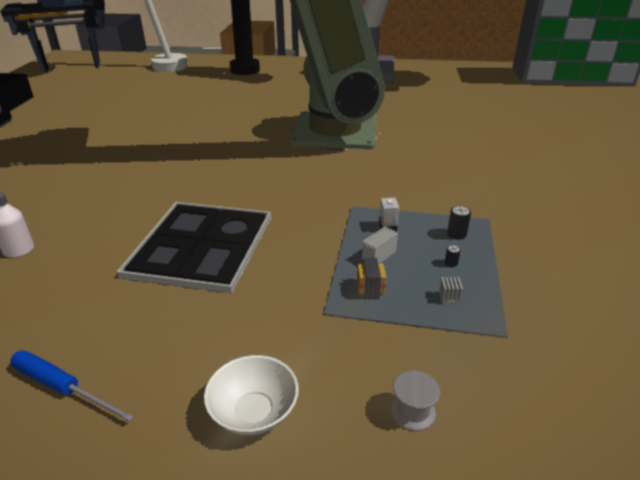

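```bash
cat > fit.py <<'E'
import numpy as np, cv2
from scipy.optimize import minimize
def box(a,b,z0,z1): return np.array([[x,y,z] for x in(-a/2,a/2) for y in(-b/2,b/2) for z in(z0,z1)])
def cyl(d,h): return np.array([[d/2*np.cos(t),d/2*np.sin(t),z] for t in np.linspace(0,2*np.pi,24,False) for z in(0,h)])
M={"capacitor_big":[cyl(.035,.05)],"capacitor_small":[cyl(.022,.03)],"heatsink_long":[box(.06,.026,0,.04)],"heatsink_short":[box(.028,.026,0,.03)],
"transformer":[box(.048,.022,0,.044),box(.034,.04,.004,.038)],"relay":[box(.036,.028,0,.052),box(.012,.008,.052,.056)]}
for n in("capacitor","heatsink","transformer","relay"): M["nest_"+n]=[box(.1,.086,0,.012)]
def proj(P,X):
    c=X@P["R"].T+P["t"]; return np.c_[P["fx"]*c[:,0]/c[:,2]+P["cx"],P["fy"]*c[:,1]/c[:,2]+P["cy"]]
def ray(P,uv,z):
    d=P["R"].T@np.array([(uv[0]-P["cx"])/P["fx"],(uv[1]-P["cy"])/P["fy"],1]); o=-P["R"].T@P["t"]
    return o+d*(z-o[2])/d[2]
def render(P,name,p,z,S=4):
    m=np.zeros((480*S,640*S),np.uint8); c,s=np.cos(p[2]),np.sin(p[2])
    for b in M[name]:
        X=b@np.array([[c,s,0],[-s,c,0],[0,0,1]])+[p[0],p[1],z]
        q=cv2.convexHull(((proj(P,X)+.5)*S).astype(np.float32)); cv2.fillConvexPoly(m,q.astype(np.int32),255)
    return cv2.resize(m,(640,480),interpolation=cv2.INTER_AREA)/255.
def fit(name,views,z=.003,yaws=np.arange(0,np.pi,np.pi/8)):
    """views: list of (picture, mask); returns x,y,yaw,cost(1-IoU mean)"""
    P,m=views[0]; v,u=np.nonzero(m); h=max(b[:,2].max() for b in M[name]); x0=ray(P,(u.mean(),v.mean()),z+h*.6)
    def cost(q):
        p=(q[0]/100,q[1]/100,q[2]); e=0
        for P,m in views:
            r=render(P,name,p,z); e+=1-np.minimum(r,m).sum()/np.maximum(r,m).sum()
        return e/len(views)
    if "capacitor" in name and "nest" not in name: yaws=[0]
    best=min((minimize(cost,[x0[0]*100,x0[1]*100,y],method="Nelder-Mead",options=dict(maxiter=90,initial_simplex=[[x0[0]*100+a,x0[1]*100+b,y+c] for a,b,c in((0,0,0),(.8,0,0),(0,.8,0),(0,0,.3))])) for y in yaws),key=lambda r:r.fun)
    return best.x[0]/100,best.x[1]/100,best.x[2],best.fun
E
cat > look.py <<'E'
from station import arm
import cv2,sys,numpy as np
from fit import *
names=sys.argv[1].split(","); z=float(sys.argv[2]) if len(sys.argv)>2 else .003
T=arm.grab_frame("top"); S=arm.grab_frame("scene")
for n in names:
    V=[]; sc=[]
    for P in (T,S):
        r=arm.masks_of(n,P); 
        sc.append([(round(float(a["score"]),2),[round(float(k)) for k in a["rect"]]) for a in r[:2]])
        if r and r[0]["score"]>.4: V.append((P,r[0]["pixels"].astype(float)))
    print(n,sc)
    for W,l in ((V,"both"),(V[:1],"top")):
        if not W: continue
        k=dict(yaws=[-.1]) if "nest" in n else {}
        print("  ",l,np.round(fit(n,W,z,**k),4))
    uv=arm.place_of(n,T); 
    if uv: print("   origin",np.round(ray(T,uv[0]["uv"],z),4))
E
time python3 look.py capacitor_big,capacitor_small,heatsink_long,heatsink_short,transformer,relay,nest_capacitor,nest_heatsink,nest_transformer,nest_relay
```

```text
capacitor_big [[(0.73, [159, 285, 25, 22]), (0.38, [251, 192, 23, 35])], []]
   both [0.4534 0.2592 0.1937 0.0702]
   top [0.4534 0.2592 0.1937 0.0702]
   origin [0.4546 0.2599 0.003 ]
capacitor_small [[(0.48, [174, 236, 12, 17])], [(0.7, [455, 257, 18, 23])]]
   both [0.5422 0.2424 0.0909 0.1053]
   top [0.542  0.241  0.2931 0.1303]
   origin [0.5448 0.2403 0.003 ]
heatsink_long [[(0.65, [244, 241, 36, 35])], [(0.97, [379, 246, 36, 37])]]
   both [0.5326 0.1236 2.4895 0.1108]
   top [0.5335 0.1224 2.485  0.0515]
   origin [0.5357 0.1242 0.003 ]
heatsink_short [[(0.52, [183, 188, 17, 18])], [(0.42, [211, 264, 67, 46])]]
   both [0.6292 0.23   0.0614 0.5419]
   top [0.6292 0.23   0.0614 0.0838]
   origin [0.6247 0.2305 0.003 ]
transformer [[(0.9, [250, 193, 24, 29])], [(0.88, [371, 278, 26, 39])]]
   both [0.622  0.1121 3.2551 0.0699]
   top [0.6223 0.111  0.16   0.0515]
   origin [0.6242 0.1123 0.003 ]
relay [[(0.84, [231, 294, 20, 24])], [(0.57, [390, 214, 19, 32])]]
   both [0.4416 0.1369 0.1372 0.1222]
   top [0.442  0.1362 3.3151 0.072 ]
   origin [0.4423 0.1375 0.003 ]
nest_capacitor [[(0.57, [389, 273, 48, 62])], [(0.97, [235, 228, 64, 36])]]
   both [ 0.4847 -0.1384 -0.0875  0.0883]
   top [ 0.485  -0.139  -0.0927  0.0287]
   origin [ 0.4816 -0.1384  0.003 ]
nest_heatsink [[(0.79, [396, 215, 49, 62]), (0.51, [158, 287, 27, 20])], [(0.6, [210, 263, 69, 49])]]
   both [ 0.5883 -0.1476 -0.0957  0.0498]
   top [ 0.5889 -0.1477 -0.0905  0.0223]
   origin [ 0.5881 -0.1495  0.003 ]
nest_transformer [[], [(0.95, [188, 222, 61, 38])]]
   both [ 0.4657 -0.2289 -0.0719  0.1364]
   top [ 0.4657 -0.2289 -0.0719  0.1364]
   origin [ 0.4782 -0.2233  0.003 ]
nest_relay [[(0.66, [442, 220, 52, 59]), (0.4, [251, 193, 26, 32])], [(0.63, [160, 257, 73, 40])]]
   both [ 0.5806 -0.2375 -0.0825  0.0623]
   top [ 0.5809 -0.2372 -0.0868  0.0215]
   origin [ 0.5805 -0.235   0.003 ]
real	0m53.878s
user	1m22.271s
sys	0m13.325s
```

Emit:
arm_command(
  plan=[
    [0,0,0,0.172,-0.3],
    [0,0,0,0.172,-0.3],
    [0,0,0,0.171,-0.3],
    [0.0086,-0.0469,0.004,0,-0.3],
    [0.0086,-0.0469,0.004,0,-0.3],
    [0.0086,-0.0469,0.004,0,-0.3],
    [0.0086,-0.0469,0.004,0,-0.3],
    [0.0086,-0.0469,0.004,0,-0.3],
    [0.0086,-0.0469,0.004,0,-0.3],
    [0.0086,-0.0469,0.004,0,-0.3],
    [0.0086,-0.0469,0.004,0,-0.3],
    [0.0086,-0.0469,0.004,0,-0.3],
    [0.0086,-0.0469,0.004,0,-0.3],
    [0.0086,-0.0469,0.004,0,-0.3],
    [0.0086,-0.0469,0.004,0,-0.3],
    [0.0086,-0.0469,0.004,0,-0.3],
    [0.0086,-0.0469,0.004,0,-0.3],
    [0.0086,-0.0469,0.004,0,-0.3],
    [0.0086,-0.0469,0.004,0,-0.3],
    [0.0086,-0.0469,0.004,0,-0.3],
  ],
  force=20,
)

```text
t: 4.2
eef_pos: [0.4542, 0.2596, 0.1459]
ee_rot: [-0.0, 0.999, -0.044, 0.0]
wrist_force: [0.5, 0.5, 0.2]
finger_gap: 0.0595
```

```bash
cat > go.py <<'E'
import sys,numpy as np
from station import arm
# usage: go.py x y z psi -> shift in tool axes (after turning to psi) and turn
x,y,z,psi=map(float,sys.argv[1:5]); s=arm.observe(); q=s["ee_rot"]; p=s["eef_pos"]
cur=2*np.arctan2(q[2],q[1]); turn=(cur-psi+np.pi)%(2*np.pi)-np.pi
d=np.array([x,y,z])-p
for n,a in(("cur axes",cur),("new axes",psi)):
    c,sn=np.cos(a),np.sin(a); print(n,"dx %.4f dy %.4f dz %.4f"%(c*d[0]+sn*d[1],sn*d[0]-c*d[1],-d[2]))
print("turn %.3f"%turn,"t",s["t"],"pos",np.round(p,4),"psi %.3f"%cur,"tilt",np.round([q[0],q[3]],4),"q",np.round(s["qpos"],3),"gap",round(s["finger_gap"],4),"F",np.round(s["wrist_force"],1))
E
python3 go.py .4534 .2592 .015 -.088
```

```text
cur axes dx -0.0008 dy 0.0004 dz 0.1309
new axes dx -0.0008 dy 0.0004 dz 0.1309
turn 0.000 t 4.2 pos [0.4542 0.2596 0.1459] psi -0.088 tilt [-0.      0.0003] q [ 0.497  0.293  1.787 -0.     1.061  2.156] gap 0.0595 F [0.5 0.5 0.2]
```

Emit:
arm_command(
  plan=[
    [0,0,0.025,0,-0.3],
    [0,0,0.025,0,-0.3],
    [0,0,0.025,0,-0.3],
    [0,0,0.025,0,-0.3],
    [0,0,0.018,0,-0.3],
    [0,0,0.0129,0,-0.3],
    [0,0,0,0,-0.3],
    [0,0,0,0,1],
    [0,0,0,0,1],
    [0,0,0,0,1],
    [0,0,0,0,1],
    [0,0,0,0,1],
    [0,0,0,0,1],
  ],
  force=20,
)

```text
t: 5.82
eef_pos: [0.4544, 0.2583, 0.0157]
ee_rot: [-0.0, 0.999, -0.044, 0.001]
wrist_force: [-1.0, 1.3, 5.3]
finger_gap: 0.034
```

```bash
python3 go.py .485 -.1388 .1 -.088
```

```text
cur axes dx 0.0655 dy 0.3928 dz -0.0843
new axes dx 0.0654 dy 0.3928 dz -0.0843
turn -0.000 t 5.825 pos [0.4544 0.2583 0.0157] psi -0.088 tilt [-0.0004  0.0006] q [0.495 0.448 1.944 0.    0.748 2.154] gap 0.034 F [-1.   1.3  5.3]
```

Emit:
arm_command(
  plan=[
    [0,0,-0.02,0,1],
    [0,0,-0.02,0,1],
    [0,0,-0.02,0,1],
    [0,0,-0.02,0,1],
    [0.0055,0.0327,0,0,1],
    [0.0055,0.0327,0,0,1],
    [0.0055,0.0327,0,0,1],
    [0.0055,0.0327,0,0,1],
    [0.0055,0.0327,0,0,1],
    [0.0055,0.0327,0,0,1],
    [0.0055,0.0327,0,0,1],
    [0.0055,0.0327,0,0,1],
    [0.0055,0.0327,0,0,1],
    [0.0055,0.0327,0,0,1],
    [0.0055,0.0327,0,0,1],
    [0.0055,0.0327,0,0,1],
    [0,0,0,0,1],
  ],
)

```text
t: 7.95
eef_pos: [0.4848, -0.1405, 0.0946]
ee_rot: [0.0, 0.999, -0.046, -0.0]
wrist_force: [-0.7, 0.4, -1.7]
finger_gap: 0.0342
```

```bash
python3 go.py .485 -.1388 .022 -.088; python3 - <<'E'
from station import arm
import cv2
a=arm.grab_frame("top");b=arm.grab_frame("scene")
cv2.imwrite("pics/a1.png",cv2.hconcat([cv2.resize(a["color"][150:350,340:500],None,fx=2.5,fy=2.5),cv2.resize(b["color"][130:330,100:260],None,fx=2.5,fy=2.5)]))
E
```

```text
cur axes dx 0.0000 dy -0.0017 dz 0.0726
new axes dx 0.0001 dy -0.0017 dz 0.0726
turn -0.003 t 7.95 pos [ 0.4848 -0.1405  0.0946] psi -0.091 tilt [ 0.0001 -0.0004] q [-3.050e-01  3.220e-01  1.896e+00 -1.000e-03  9.240e-01  1.358e+00] gap 0.0342 F [-0.7  0.4 -1.7]
```

View pics/a1.png

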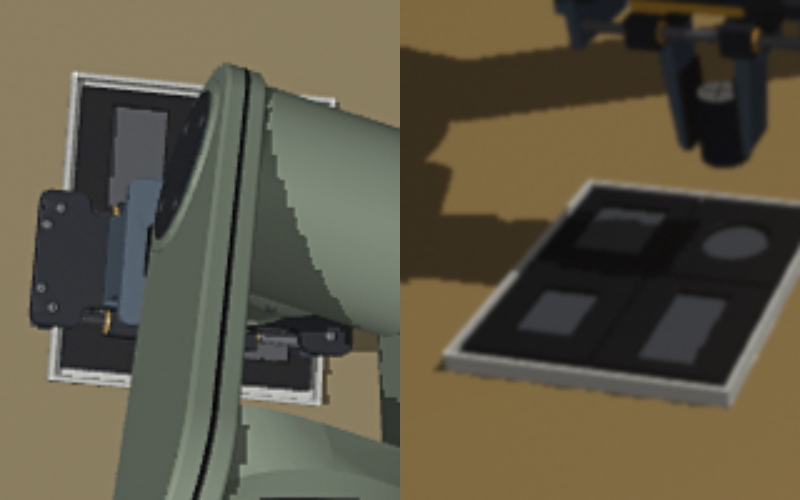

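The scene half shows the capacitor upright in the fingers above the round recess (crop ~735,240). The top half mostly shows the arm. Next I lower it.

Emit:
arm_command(
  plan=[
    [0,-0.0016,0.02,0,1],
    [0,0,0.02,0,1],
    [0,0,0.015,0,1],
    [0,0,0.008,0,1],
    [0,0,0.004,0,1],
    [0,0,0.002,0,1],
    [0,0,0.001,0,1],
    [0,0,0.001,0,1],
    [0,0,0,0,1],
  ],
)

```text
t: 9.18
eef_pos: [0.4853, -0.1373, 0.0242]
ee_rot: [0.0, 0.999, -0.044, 0.0]
wrist_force: [-0.3, -0.4, -0.6]
finger_gap: 0.0344
```

Emit:
arm_command(
  plan=[
    [0,0,0.001,0,1],
    [0,0,0.001,0,1],
    [0,0,0.0005,0,1],
    [0,0,0,0,1],
  ],
)

```text
t: 9.68
eef_pos: [0.4852, -0.1372, 0.0217]
ee_rot: [0.0, 0.999, -0.044, -0.0]
wrist_force: [-0.9, -0.6, 1.3]
finger_gap: 0.0344
```

Emit:
arm_command(
  plan=[
    [0,0,0.0005,0,1],
    [0,0,0.0005,0,1],
    [0,0,0,0,1],
  ],
)

```text
t: 10.05
eef_pos: [0.4852, -0.1372, 0.0217]
ee_rot: [0.0, 0.999, -0.044, 0.0]
wrist_force: [-2.8, 0.7, 10.0]
finger_gap: 0.0344
```

Emit:
arm_command(
  plan=[
    [0,0,0,0,0.1],
    [0,0,0,0,-0.1],
    [0,0,0,0,-0.3],
    [0,0,0,0,-0.3],
    [0,0,-0.01,0,-0.3],
    [0,0,-0.025,0,-0.3],
    [0,0,-0.03,0,-0.3],
    [0,0,-0.03,0,-0.3],
    [0.0031,-0.0329,0,0,-0.3],
    [0.0031,-0.0329,0,0,-0.3],
    [0.0031,-0.0329,0,0,-0.3],
    [0.0031,-0.0329,0,0,-0.3],
    [0.0031,-0.0329,0,0,-0.3],
    [0.0031,-0.0329,0,0,-0.3],
    [0.0031,-0.0329,0,0,-0.3],
    [0.0031,-0.0329,0,0,-0.3],
  ],
)

```text
t: 12.05
eef_pos: [0.5334, 0.1239, 0.1163]
ee_rot: [-0.0, 0.999, -0.044, 0.0]
wrist_force: [-0.1, -0.5, 0.2]
finger_gap: 0.0592
```

Emit:
arm_command(
  plan=[
    [0,0,0,-0.184,-0.3],
    [0,0,0,-0.184,-0.3],
    [0,0,0,-0.184,-0.3],
    [0,0,0,-0.184,-0.3],
    [0,0,0,-0.184,-0.3],
    [0,0,0,-0.184,-0.3],
    [0,0,0,-0.184,-0.3],
    [0,0,0,-0.184,-0.3],
    [0,0,0,-0.184,-0.3],
    [0,0,0,-0.184,-0.3],
    [0,0,0,-0.184,-0.3],
    [0,0,0,-0.184,-0.3],
    [0,0,0,-0.184,-0.3],
    [0,0,0,-0.183,-0.3],
    [0,0,0,0,-0.3],
  ],
)

```text
t: 13.92
eef_pos: [0.5332, 0.1228, 0.1161]
ee_rot: [0.0, 0.323, 0.947, 0.0]
wrist_force: [0.1, 0.4, -0.4]
finger_gap: 0.0592
```

```bash
python3 go.py .533 .123 .013 2.487; python3 look.py capacitor_big .009;  python3 - <<'E'
from station import arm
import cv2
a=arm.grab_frame("top");b=arm.grab_frame("scene")
cv2.imwrite("pics/a2.png",cv2.hconcat([cv2.resize(a["color"][150:350,340:500],None,fx=2.5,fy=2.5),cv2.resize(b["color"][130:330,100:260],None,fx=2.5,fy=2.5)]))
E
```

```text
cur axes dx 0.0003 dy 0.0000 dz 0.1031
new axes dx 0.0003 dy 0.0000 dz 0.1031
turn -0.002 t 13.925 pos [0.5332 0.1228 0.1161] psi 2.485 tilt [0.0004 0.0002] q [ 0.205  0.357  1.774 -0.     1.01  -0.708] gap 0.0592 F [ 0.1  0.4 -0.4]
capacitor_big [[(0.66, [390, 271, 23, 23])], [(0.82, [233, 217, 23, 30])]]
   both [ 0.4842 -0.1363  0.1546  0.0874]
   top [ 0.4839 -0.1361  0.2076  0.0802]
   origin [ 0.4873 -0.1357  0.009 ]
```

View pics/a2.png

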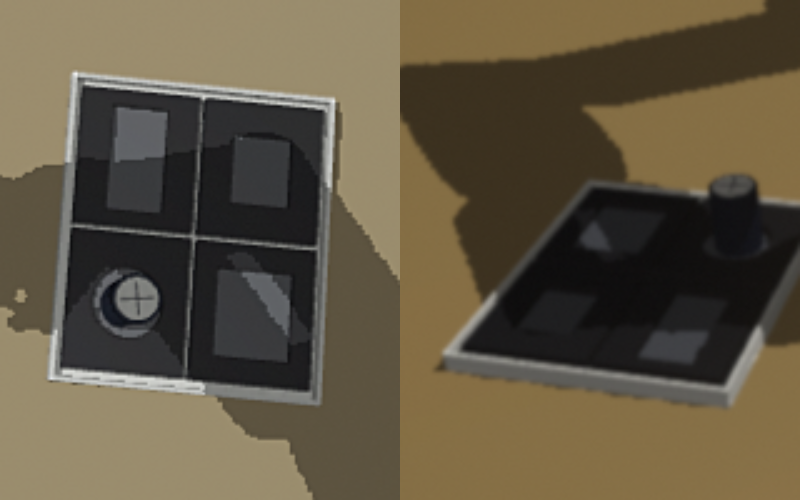

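The capacitor stands upright inside the round recess (crop 130,300), within 3 mm of centre. The other three recesses are empty. Heat sink next.

Emit:
arm_command(
  plan=[
    [0,0,0.025,0,-0.3],
    [0,0,0.025,0,-0.3],
    [0,0,0.025,0,-0.3],
    [0,0,0.018,0,-0.3],
    [0,0,0.01,0,-0.3],
    [0,0,0,0,-0.3],
    [0,0,0,0,1],
    [0,0,0,0,1],
    [0,0,0,0,1],
    [0,0,0,0,1],
    [0,0,0,0,1],
    [0,0,0,0,1],
    [0,0,0,0,1],
  ],
  force=25,
)

```text
t: 15.9
eef_pos: [0.5333, 0.1228, 0.0129]
ee_rot: [0.0, 0.322, 0.947, 0.0]
wrist_force: [-0.4, -0.2, 5.1]
finger_gap: 0.0262
```

```bash
python3 go.py .5886 -.1477 .094 3.054
```

```text
cur axes dx -0.2086 dy -0.1809 dz -0.0811
new axes dx -0.0787 dy -0.2646 dz -0.0811
turn -0.567 t 15.9 pos [0.5333 0.1228 0.0129] psi 2.487 tilt [0.0003 0.0001] q [ 0.205  0.481  1.888 -0.     0.772 -0.711] gap 0.0262 F [-0.4 -0.2  5.1]
```

Emit:
arm_command(
  plan=[
    [0,0,-0.02,0,1],
    [0,0,-0.02,0,1],
    [0,0,-0.02,0,1],
    [0,0,-0.021,0,1],
    [0,0,0,-0.142,1],
    [0,0,0,-0.142,1],
    [0,0,0,-0.142,1],
    [0,0,0,-0.141,1],
    [-0.0098,-0.0331,0,0,1],
    [-0.0098,-0.0331,0,0,1],
    [-0.0098,-0.0331,0,0,1],
    [-0.0098,-0.0331,0,0,1],
    [-0.0098,-0.0331,0,0,1],
    [-0.0098,-0.0331,0,0,1],
    [-0.0098,-0.0331,0,0,1],
    [-0.0099,-0.0329,0,0,1],
    [0,0,0,0,1],
    [0,0,0,0,1],
  ],
)

```text
t: 18.15
eef_pos: [0.5875, -0.1472, 0.0929]
ee_rot: [-0.001, 0.044, 0.999, 0.0]
wrist_force: [0.1, 0.0, -1.5]
finger_gap: 0.0267
```

```bash
python3 go.py .5886 -.1477 .019 3.054
```

```text
cur axes dx -0.0012 dy -0.0004 dz 0.0739
new axes dx -0.0012 dy -0.0004 dz 0.0739
turn -0.000 t 18.15 pos [ 0.5875 -0.1472  0.0929] psi 3.054 tilt [-0.0008  0.0004] q [-0.265  0.464  1.661  0.     1.018 -1.748] gap 0.0267 F [ 0.1  0.  -1.5]
```

Emit:
arm_command(
  plan=[
    [-0.001,0,0.02,0,1],
    [0,0,0.02,0,1],
    [0,0,0.015,0,1],
    [0,0,0.01,0,1],
    [0,0,0.005,0,1],
    [0,0,0.002,0,1],
    [0,0,0.001,0,1],
    [0,0,0.0007,0,1],
    [0,0,0.0005,0,1],
    [0,0,0,0,1],
  ],
)

```text
t: 19.4
eef_pos: [0.5891, -0.1478, 0.0194]
ee_rot: [0.0, 0.044, 0.999, -0.0]
wrist_force: [0.4, -0.8, -1.5]
finger_gap: 0.0258
```

Emit:
arm_command(
  plan=[
    [0,0,0.0005,0,1],
    [0,0,0.0005,0,1],
    [0,0,0.0003,0,1],
    [0,0,0,0,1],
  ],
)

```text
t: 19.9
eef_pos: [0.5892, -0.1478, 0.0189]
ee_rot: [0.0, 0.044, 0.999, -0.0]
wrist_force: [-1.8, 0.7, 5.5]
finger_gap: 0.0257
```

Emit:
arm_command(
  plan=[
    [0,0,0,0,0.25],
    [0,0,0,0,0],
    [0,0,0,0,-0.2],
    [0,0,0,0,-0.2],
    [0,0,-0.01,0,-0.2],
    [0,0,-0.025,0,-0.2],
    [0,0,-0.03,0,-0.2],
    [0,0,-0.03,0,-0.5],
    [-0.0013,0.0327,0,0,-0.5],
    [-0.0013,0.0327,0,0,-0.5],
    [-0.0013,0.0327,0,0,-0.5],
    [-0.0013,0.0327,0,0,-0.5],
    [-0.0012,0.0327,0,0,-0.5],
    [-0.0012,0.0327,0,0,-0.5],
    [-0.0012,0.0327,0,0,-0.5],
    [-0.0012,0.0324,0,0,-0.5],
    [0,0,0,-0.124,-0.5],
    [0,0,0,-0.124,-0.5],
    [0,0,0,0,-0.5],
  ],
)

```text
t: 22.28
eef_pos: [0.6221, 0.1118, 0.1137]
ee_rot: [0.0, -0.079, 0.997, 0.0]
wrist_force: [-0.0, 0.0, -0.4]
finger_gap: 0.0687
```

```bash
python3 go.py .622 .1116 .013 3.302; python3 look.py heatsink_long .009
```

```text
cur axes dx 0.0001 dy -0.0002 dz 0.1007
new axes dx 0.0001 dy -0.0002 dz 0.1007
turn -0.001 t 22.275 pos [0.6221 0.1118 0.1137] psi 3.301 tilt [0.0004 0.    ] q [ 0.16   0.481  1.572 -0.     1.088 -1.57 ] gap 0.0687 F [-0.   0.  -0.4]
heatsink_long [[(0.87, [395, 213, 19, 37]), (0.45, [397, 215, 53, 60])], [(0.68, [212, 256, 29, 44])]]
   both [ 0.588  -0.1473  3.0834  0.0757]
   top [ 0.5884 -0.1479 -0.068   0.0812]
   origin [ 0.588  -0.1463  0.009 ]
```

Emit:
arm_command(
  plan=[
    [0,0,0.025,0,-0.5],
    [0,0,0.025,0,-0.5],
    [0,0,0.025,0,-0.5],
    [0,0,0.016,0,-0.5],
    [0,0,0.0095,0,-0.5],
    [0,0,0,0,-0.5],
    [0,0,0,0,1],
    [0,0,0,0,1],
    [0,0,0,0,1],
    [0,0,0,0,1],
    [0,0,0,0,1],
    [0,0,0,0,1],
    [0,0,0,0,1],
  ],
  force=35,
)

```text
t: 24.15
eef_pos: [0.6222, 0.1117, 0.013]
ee_rot: [0.0, -0.08, 0.997, -0.0]
wrist_force: [-0.9, -0.2, 6.1]
finger_gap: 0.04
```

```bash
python3 go.py .4771 -.2286 .095 3.054
```

```text
cur axes dx 0.1976 dy -0.3128 dz -0.0820
new axes dx 0.1148 dy -0.3517 dz -0.0820
turn 0.248 t 24.15 pos [0.6222 0.1117 0.013 ] psi 3.302 tilt [ 0.0004 -0.    ] q [ 0.159  0.584  1.677 -0.     0.879 -1.571] gap 0.04 F [-0.9 -0.2  6.1]
```

Emit:
arm_command(
  plan=[
    [0,0,-0.02,0,1],
    [0,0,-0.02,0,1],
    [0,0,-0.02,0,1],
    [0,0,-0.022,0,1],
    [0,0,0,0.124,1],
    [0,0,0,0.124,1],
    [0.0104,-0.032,0,0,1],
    [0.0104,-0.032,0,0,1],
    [0.0104,-0.032,0,0,1],
    [0.0104,-0.032,0,0,1],
    [0.0104,-0.032,0,0,1],
    [0.0104,-0.032,0,0,1],
    [0.0104,-0.032,0,0,1],
    [0.0105,-0.032,0,0,1],
    [0.0105,-0.032,0,0,1],
    [0.0105,-0.032,0,0,1],
    [0.0105,-0.0317,0,0,1],
    [0,0,0,0,1],
    [0,0,0,0,1],
  ],
)

```text
t: 26.52
eef_pos: [0.4765, -0.2282, 0.094]
ee_rot: [-0.0, 0.044, 0.999, 0.0]
wrist_force: [0.5, 0.4, -1.9]
finger_gap: 0.0397
```

```bash
python3 go.py .4771 -.2286 .019 3.054
```

```text
cur axes dx -0.0006 dy -0.0004 dz 0.0750
new axes dx -0.0006 dy -0.0004 dz 0.0750
turn -0.001 t 26.525 pos [ 0.4765 -0.2282  0.094 ] psi 3.053 tilt [-0.0005  0.0004] q [-0.469  0.356  1.843  0.     0.944 -1.951] gap 0.0397 F [ 0.5  0.4 -1.9]
```

Emit:
arm_command(
  plan=[
    [0,0,0.02,0,1],
    [0,0,0.02,0,1],
    [0,0,0.015,0,1],
    [0,0,0.01,0,1],
    [0,0,0.005,0,1],
    [0,0,0.002,0,1],
    [0,0,0.001,0,1],
    [0,0,0.001,0,1],
    [0,0,0.0005,0,1],
    [0,0,0,0,1],
  ],
)

```text
t: 27.78
eef_pos: [0.4768, -0.2287, 0.0202]
ee_rot: [0.0, 0.044, 0.999, -0.0]
wrist_force: [-0.1, -0.3, -1.9]
finger_gap: 0.0396
```

Emit:
arm_command(
  plan=[
    [0,0,0.0007,0,1],
    [0,0,0.0005,0,1],
    [0,0,0.0005,0,1],
    [0,0,0.0003,0,1],
    [0,0,0,0,1],
  ],
)

```text
t: 28.4
eef_pos: [0.4768, -0.2287, 0.019]
ee_rot: [0.0, 0.044, 0.999, -0.0]
wrist_force: [-2.3, 0.0, 6.8]
finger_gap: 0.0399
```

Emit:
arm_command(
  plan=[
    [0,0,0,0,0],
    [0,0,0,0,-0.2],
    [0,0,0,0,-0.35],
    [0,0,0,0,-0.35],
    [0,0,-0.01,0,-0.3],
    [0,0,-0.025,0,-0.3],
    [0,0,-0.03,0,-0.3],
    [0,0,-0.03,0,-0.3],
    [0.0061,0.0328,0,0,-0.3],
    [0.0061,0.0328,0,0,-0.3],
    [0.0061,0.0328,0,0,-0.3],
    [0.0061,0.0328,0,0,-0.3],
    [0.0061,0.0328,0,0,-0.3],
    [0.0061,0.0328,0,0,-0.3],
    [0.0061,0.0328,0,0,-0.3],
    [0.006,0.0328,0,0,-0.3],
    [0.006,0.0328,0,0,-0.3],
    [0.006,0.0328,0,0,-0.3],
    [0.006,0.0328,0,-0.1,-0.3],
    [0,0,0,-0.125,-0.3],
  ],
)

```text
t: 30.9
eef_pos: [0.442, 0.1385, 0.1138]
ee_rot: [0.001, -0.072, 0.997, 0.0]
wrist_force: [-0.0, -1.2, -0.1]
finger_gap: 0.0595
```

```bash
python3 go.py .4418 .1366 .017 3.279; python3 look.py transformer .009
```

```text
cur axes dx 0.0005 dy -0.0019 dz 0.0968
new axes dx 0.0005 dy -0.0019 dz 0.0968
turn 0.007 t 30.9 pos [0.442  0.1385 0.1138] psi 3.286 tilt [0.0006 0.0003] q [ 0.279  0.239  1.961  0.     0.94  -1.437] gap 0.0595 F [-0.  -1.2 -0.1]
transformer [[(0.98, [445, 275, 29, 29])], [(0.8, [186, 212, 25, 32])]]
   both [ 0.4765 -0.2277 -0.0828  0.0734]
   top [ 0.4768 -0.2285  3.0467  0.0462]
   origin [ 0.4735 -0.2287  0.009 ]
```

Emit:
arm_command(
  plan=[
    [0,-0.001,0.025,0.005,-0.3],
    [0,0,0.025,0,-0.3],
    [0,0,0.02,0,-0.3],
    [0,0,0.016,0,-0.3],
    [0,0,0.0105,0,-0.3],
    [0,0,0,0,-0.3],
    [0,0,0,0,1],
    [0,0,0,0,1],
    [0,0,0,0,1],
    [0,0,0,0,1],
    [0,0,0,0,1],
    [0,0,0,0,1],
    [0,0,0,0,1],
  ],
  force=20,
)

```text
t: 32.78
eef_pos: [0.4424, 0.1357, 0.0169]
ee_rot: [0.0, -0.066, 0.998, 0.0]
wrist_force: [-1.4, 0.1, 5.5]
finger_gap: 0.028
```

```bash
python3 go.py .5807 -.2373 .108 3.054
```

```text
cur axes dx -0.0880 dy -0.3880 dz -0.0911
new axes dx -0.1704 dy -0.3595 dz -0.0911
turn 0.220 t 32.775 pos [0.4424 0.1357 0.0169] psi 3.274 tilt [0.0003 0.0001] q [ 0.273  0.376  2.078 -0.     0.687 -1.43 ] gap 0.028 F [-1.4  0.1  5.5]
```

Emit:
arm_command(
  plan=[
    [0,0,-0.022,0,1],
    [0,0,-0.023,0,1],
    [0,0,-0.023,0,1],
    [0,0,-0.023,0,1],
    [0,0,0,0.11,1],
    [0,0,0,0.11,1],
    [-0.0142,-0.03,0,0,1],
    [-0.0142,-0.03,0,0,1],
    [-0.0142,-0.03,0,0,1],
    [-0.0142,-0.03,0,0,1],
    [-0.0142,-0.03,0,0,1],
    [-0.0142,-0.03,0,0,1],
    [-0.0142,-0.03,0,0,1],
    [-0.0142,-0.03,0,0,1],
    [-0.0142,-0.03,0,0,1],
    [-0.0142,-0.03,0,0,1],
    [-0.0142,-0.03,0,0,1],
    [-0.0142,-0.0295,0,0,1],
    [0,0,0,0,1],
    [0,0,0,0,1],
  ],
)

```text
t: 35.28
eef_pos: [0.5795, -0.2368, 0.1067]
ee_rot: [-0.001, 0.044, 0.999, 0.001]
wrist_force: [0.9, 0.4, -0.8]
finger_gap: 0.0279
```

```bash
python3 go.py .5807 -.2373 .023 3.054
```

```text
cur axes dx -0.0012 dy -0.0004 dz 0.0837
new axes dx -0.0012 dy -0.0004 dz 0.0837
turn -0.000 t 35.275 pos [ 0.5795 -0.2368  0.1067] psi 3.054 tilt [-0.001   0.0005] q [-0.406  0.48   1.593  0.     1.071 -1.889] gap 0.0279 F [ 0.9  0.4 -0.8]
```

Emit:
arm_command(
  plan=[
    [0,0,0.025,0,1],
    [0,0,0.023,0,1],
    [0,0,0.018,0,1],
    [0,0,0.01,0,1],
    [0,0,0.005,0,1],
    [0,0,0.0015,0,1],
    [0,0,0.001,0,1],
    [0,0,0.0007,0,1],
    [0,0,0.0005,0,1],
    [0,0,0,0,1],
  ],
)

```text
t: 36.52
eef_pos: [0.5804, -0.2375, 0.023]
ee_rot: [0.0, 0.044, 0.999, -0.0]
wrist_force: [-0.0, -0.3, -0.6]
finger_gap: 0.028
```

Emit:
arm_command(
  plan=[
    [0,0,0.0005,0,1],
    [0,0,0.0005,0,1],
    [0,0,0,0,1],
  ],
)

```text
t: 36.9
eef_pos: [0.5804, -0.2375, 0.0229]
ee_rot: [0.0, 0.044, 0.999, -0.0]
wrist_force: [-0.6, -0.1, 6.3]
finger_gap: 0.028
```

Emit:
arm_command(
  plan=[
    [0,0,0,0,0.2],
    [0,0,0,0,0],
    [0,0,0,0,-0.2],
    [0,0,0,0,-0.2],
    [0,0,-0.01,0,-0.2],
    [0,0,-0.025,0,-0.2],
    [0,0,-0.03,0,-0.2],
    [0,0,-0.03,0,-0.2],
    [0,0,-0.03,0,-0.2],
    [0.02,-0.03,0,0,-0.2],
    [0.02,-0.03,0,0,-0.2],
    [0.02,-0.03,0,0,-0.2],
    [0.02,-0.03,0,0,-0.2],
    [0.02,-0.03,0,0,-0.2],
    [0.02,-0.03,0,0,-0.2],
    [0.02,-0.03,0,0,-0.2],
    [0.02,-0.03,0,0,-0.2],
    [0,0,0,0,-0.2],
    [0,0,0,0,-0.2],
  ],
)

```text
t: 39.28
eef_pos: [0.4001, -0.4622, 0.1473]
ee_rot: [0.0, 0.044, 0.999, 0.0]
wrist_force: [0.3, 0.4, -0.2]
finger_gap: 0.0546
```

```bash
python3 look.py capacitor_big,heatsink_long,transformer,relay .009; python3 look.py capacitor_small,heatsink_short; python3 - <<'E'
from station import arm
import cv2
a=arm.grab_frame("top");b=arm.grab_frame("scene")
cv2.imwrite("pics/a3.png",cv2.hconcat([cv2.resize(a["color"][130:350,110:490],(400,232)),cv2.resize(b["color"][180:340,100:520],(400,152)).repeat(1,0)]) if 0 else cv2.vconcat([cv2.resize(a["color"][140:340,110:490],(570,300)),cv2.resize(b["color"][150:350,110:490],(570,300))]))
E
```

```text
capacitor_big [[(0.61, [392, 270, 25, 22])], [(0.85, [233, 217, 20, 31])]]
   both [ 0.4839 -0.1365  0.2391  0.0741]
   top [ 0.4839 -0.1365  0.2993  0.0548]
   origin [ 0.4871 -0.1357  0.009 ]
heatsink_long [[(0.58, [397, 212, 18, 35])], [(0.85, [210, 256, 30, 44])]]
   both [ 0.588  -0.1472 -0.0988  0.0582]
   top [ 0.5877 -0.1478 -0.0915  0.0566]
   origin [ 0.5905 -0.1436  0.009 ]
transformer [[(0.95, [445, 275, 30, 28]), (0.17, [399, 211, 21, 36])], [(0.6, [185, 213, 29, 36])]]
   both [ 0.4759 -0.2276 -0.1081  0.0512]
   top [ 0.4762 -0.2279 -0.1385  0.0438]
   origin [ 0.473  -0.2355  0.009 ]
relay [[(0.69, [451, 215, 26, 27]), (0.18, [185, 188, 18, 17])], [(0.83, [160, 243, 31, 37])]]
   both [ 0.579  -0.2371  3.0621  0.1151]
   top [ 0.5789 -0.2376  2.9827  0.0621]
   origin [ 0.581  -0.2326  0.009 ]
capacitor_small [[(0.67, [174, 234, 16, 17])], [(0.74, [453, 257, 22, 18])]]
   both [0.542  0.2426 0.2438 0.1339]
   top [0.5418 0.2412 0.2067 0.1294]
   origin [0.5441 0.2436 0.003 ]
heatsink_short [[(0.86, [183, 189, 17, 16])], [(0.75, [451, 289, 23, 27])]]
   both [0.6298 0.2317 3.211  0.13  ]
   top [0.6292 0.2304 0.1213 0.1486]
```

View pics/a3.png

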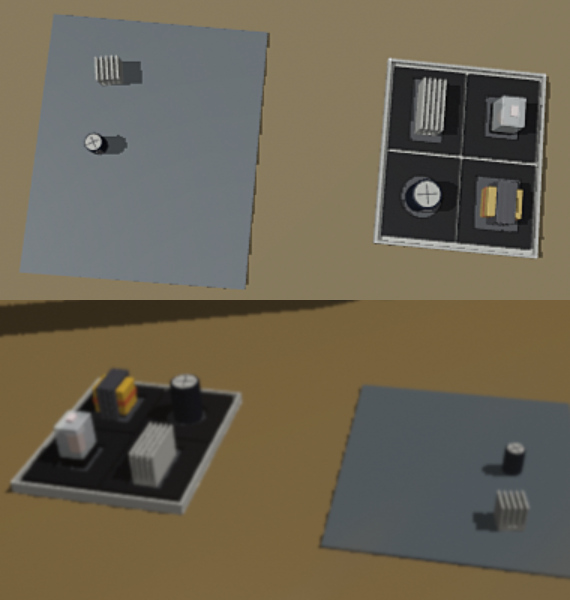

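The picture shows all four parts upright in their own recesses: heat sink (430,107), relay (508,113), capacitor (425,195) and transformer (502,202). The small capacitor and short heat sink still stand on the mat at (93,142) and (108,69). The arm is clear, so I'm handing in.

```bash
python3 -c "
from station import arm
print(arm.sign_off())"
```

```text
the job is handed in; nothing more can be done
None
```

I placed the big capacitor, long heat sink, transformer and relay, in that order, each in its own nest. I lowered each until the wrist force showed light contact (about 5–10 N), then released it. The job was handed in about 40 s into the 112 s allowed.

**Placement:** Fits from the two cameras put every part within about 3 mm of its nest centre, against at least 6 mm of clearance. The last picture shows all four upright in their recesses and the gripper clear of everything.

**Left alone:** The small capacitor and short heat sink still stand on the mat where they were, within 1–2 mm, which is measurement noise.

**Disagreements:**
- The network's single-point origin estimates differed by up to about 8 mm from the outline fits, most for the transformer in the tray. I trusted the outline fits because the picture agreed with them.
- In the first look, the networks found no transformer nest in the top view. I worked out its centre from the other three nests and the known spacing.
- They also took part of the tray for the short heat sink in the first scene view. I ignored that, and the final look found it correctly in both views.

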